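# Draw the dowel from its storage tube and hang it on the sprung hooks

## Robot

A 7-joint arm with a two-finger parallel gripper is mounted at the origin on the work surface. World frame = base frame: x ahead of the robot, y to its left, z up, the work surface at z = 0. Lengths are in m, angles in rad, forces in N, time in s.
With the tool pointing down it reaches from about 0.4 to 0.9 m from the base axis. Payload 5.6 kg.
Tool frame: the origin (TCP) lies midway between the tips of the shut fingers; the grasp point (between the pads) lies 19 mm behind it; y points along the fingers, z is the direction in which the jaws open and shut, and the axes are right-handed (so a half turn about y gives the same grasp; the last joint's range is limited). The gripper opens to 92 mm and grips with 3 to 60 N. Pads are 20 mm wide; open, the fingers measure 128 mm over their backs; the gripper's body (75 mm by 189 mm) begins 69 mm behind the grasp point.
Start: joints at [1.209, 0.468, -0.012, 1.603, 0.006, 1.071, -0.056], TCP at [0.204, -0.617, 0.183] pointing down, gripper open.
Joint ranges: [-2.53, 2.53], [-0.31, 2.02], [-1.57, 1.55], [0.28, 2.44], [-1.29, 4.43], [0.15, 1.84], [-2.92, 2.92]. Speed limits (rad/s): [2.57, 2.57, 3.14, 3.14, 3.14, 3.14, 3.14].

## Interface

Orientations are given as a 3x3 rotation matrix whose columns are the frame's x, y, z axes.
In Python, from station import env, effector, solver, viewer, workorder, search_frame, tip_of gives the robot as it stands. Calls block until the motion is done:
- env.reach(position, orientation): joint-space move of the TCP to a pose.
- env.movel(position, frame=None, rate=0.15): straight line of the TCP; frame=None keeps the orientation; rate is the mean speed in m/s.
- env.goto_joints(angles): joint-space move.
- effector.release() and effector.grasp(squeeze=None): open the fingers fully, or close them until they stop; squeeze is the grip in N (None keeps the last).
- env.pause(seconds).
- solver.inverse_kinematics(position, orientation): joint angles nearest the present ones, or None.
- env.sense(): the state.
- viewer.read_camera(name): name is "scene" or "top" or "wrist"; returns (picture, depth): 400x640x3 uint8, red, green, blue; 400x640 float32, m along the optical axis (not along the pixel's ray), 0 where there is no reading.
- viewer.camera_info(name): a dict with "intrinsics" (3x3 intrinsics, pixels), "eye" and "rotation" of the camera in the world; the wrist camera has in their place "T_tool_cam" (4x4, takes a point from camera to tool coordinates, whose origin is the TCP and whose axes are the tool frame's). Camera axes: x right, y up, looking along -z (the intrinsics and any distortion apply to the point x, -y, -z); pixel columns grow to the right and rows downward; lengths in m; the calibration is good to about 2 mm. The wrist camera is an equidistant fisheye: a pixel r from the principal point sees the ray r / f radians off the axis. A picture is of the moment at which its call begins: read the wrist's pose just before it. camera_info takes no time and is no camera call.
A pose or a line that the arm cannot do raises env.PlanningError and nothing moves.
- workorder.finish_job(): hands the job in, once; it reports no verdict.
Trained networks look in the newest picture that a camera, given by its name, has taken for a name from the list of things; names that differ only in an ending like _2 or _b are one class to them, and where a whole thing is asked for, a point or a joint stands for the part that bears it (a point fixed in the world has none). Each returns a list of dicts, best first, with "score" (0 to 1); they miss things now and then, are a little off and sometimes report something else, mostly with a low value. They report only what shows in the picture. A call takes as long as a camera call.
- search_frame(camera, name): "at" ([x, y, z] in m, in world coordinates, good to about 4 mm: the middle of the surface that is visible of it).
- tip_of(camera, name): "at" ([x, y, z] in m, in world coordinates, good to about 4 mm: a listed point, or the origin of a listed thing).
The state is a dict: "t": time; "joint_positions": joint angles; "joint_velocities": joint speeds; "tau": joint torques, N m; "ee_pos": TCP position; "tcp_rot": TCP orientation; "wrist_force": force on the tool from outside, world axes, zero at the start; "moment": the same for the moment, N m; "gripper_width": finger opening in m.
Only numpy, scipy, OpenCV 4.12 (cv2) and the standard library are available. Lean on these libraries where they do the work, as an engineer would, in place of code of your own. Each camera call takes 0.05 s, during which the arm holds its last target. There are 200 camera calls.

## Task

Draw the dark dowel out of the white storage tube hand over hand: short pulls of no more than about 8 cm, letting go of it completely and taking a new grip after each one. Once it is clear of the tube, lift it out of the notch, hang it level and centred across the two hooks of the sprung hanger, and while you still hold it tug it gently down, so that the hook bar gives by about a centimetre, to be sure it is held; then let go and leave it hanging. Do not drop the dowel, and leave the glue bottle, the hammer and the wood blank where they are.

Things in the scene. Friction and masses are not known exactly. Their poses are not given: they have to be found in the camera images.
- rod: The dowel: dark rosewood rod, 16 mm diameter, 260 mm long, about 50 g. Origin at its middle, on its axis; its y axis runs along it. It starts loose in the tube, axis 100 mm above the bench, parallel to the rack's y axis; 55 to 70 mm of its -y end stands out of the tube. Let go before its tail leaves the tube, it stays lying in tube and notch, level within a few degrees.
- rack: Fixed wooden rack holding a horizontal white plastic tube. Origin on the bench under the tube's mouth; axes level. The tube runs from there 230 mm along +y (outer diameter 34 mm, inner 26 mm, axis 105 mm above the bench); the rod is drawn out along -y. The shelf is on the -x side. Base board 12 mm thick below all.
- hanger: Fixed stand of the hanger: a dark base plate (14 mm thick, x = +35 to +135 mm) with two steel columns at x = +90 mm, 152 mm high over all. Origin on the bench under the middle between the two hooks; x points from the hook tips towards the columns, y runs along the hung rod.
- hook_mid (a point): Point midway between the hooks where the rod's middle lies when hung (130 mm above the bench, bar up); hanger's axes; moves with the bar. Hooks: 8 mm steel rods at y = +90 and -90 mm, reaching to -x from a grey bar at x = 76 to 104 mm (top 14 mm above this point). Each is a trough open above: tip 18 mm above this point at x = -26 mm, rear edge 6 mm above it at x = 24 mm.
- hanger_bar (a joint): How far the sprung hook bar is pressed down, 0 (up, unloaded and also with just the rod hung) to 0.025 m (stop). It starts to give at about 1 N and then takes 0.4 N per mm.
- glue: Bystander: yellow glue bottle, 52 mm wide, 130 mm high, origin at the centre of its underside.
- hammer: Bystander: small hammer lying on the bench; origin at its underside.
- blank: Bystander: wooden blank 60 x 160 x 30 mm lying on the bench, origin at the centre of its underside.
- notch (a point): Bottom of the notch in the thin upright saddle plate in front of the tube's mouth; same axes as the rack, 126 mm from the mouth along -y, 90 mm above the bench. Plate 8 mm thick, 70 mm wide in x. The notch is open to the top, 30 mm wide below and 47 mm at the top, 25 mm deep: the rod slides through it and lifts out. Fingers have a free 122 mm between mouth and plate.
- shelf_edge (a point): Lower edge, next to the rod, of the shelf board over the rod's -x side, above the mouth: 28 mm to that side of the rod, 150 mm above the bench; rack's axes. Board 14 mm thick, 75 mm deep in -x, along y from -100 to +230 mm of the mouth, low stock on it. It leaves no room for an upright gripper over the rod: there tilt the tool about 35 degrees, hand leaning to the rack's +x side.

How it is judged:
By the outcome, as a careful person would: the job done as asked, in the order asked, and still so for the second after the job is handed in, with the robot touching nothing.
It also fails if it takes over 61 s, if anything falls off the work surface, if the arm or the gripper's body presses on something with over 40 N, if the wrist force passes 120 N, or if a joint passes its speed limit or range.

## Working session

There is one attempt and no reset: what is moved stays moved. The work goes in short steps, each a Python script; the robot and the scene stay as the last script left them, time stands still between calls to the robot, and variables do not carry over. Pictures are saved under pics/ and viewed, about 8 in all and at most 12, crops included, and the job is handed in when it is done.

```bash
ls; mkdir -p pics
python3 - <<'E'
from station import *
import cv2,numpy as np
for c in("scene","top"):
    im,d=viewer.read_camera(c); cv2.imwrite(f"pics/{c}0.png",im[...,::-1]); np.save(f"pics/{c}0d.npy",d)
    i=viewer.camera_info(c); print(c,i)
    for n in("rod","rack","hanger","hook_mid","notch","shelf_edge","glue","hammer","blank"):
        r=tip_of(c,n)[:2]; s=search_frame(c,n)[:1]
        print(n,[(np.round(q["at"],3).tolist(),round(q["score"],2)) for q in r],"S",[(np.round(q["at"],3).tolist(),round(q["score"],2)) for q in s])
s=env.sense();print(s["t"],s["tcp_rot"])
E
```

```text
pics
scene {'intrinsics': array([[507.25900471,   0.        , 323.33134683],
       [  0.        , 507.25900471, 206.83659087],
       [  0.        ,   0.        ,   1.        ]]), 'eye': array([ 1.38298228, -0.3369722 ,  0.78697572]), 'rotation': array([[ 0.23057977, -0.57710304,  0.78344435],
       [ 0.97305165,  0.13829339, -0.18451404],
       [-0.00186156,  0.80487702,  0.59343872]])}
rod [] S [([0.475, 0.114, 0.105], 0.62)]
rack [([0.471, 0.146, 0.004], 0.87)] S [([0.444, 0.183, 0.073], 0.76)]
hanger [([0.623, -0.314, 0.003], 0.83)] S [([0.722, -0.311, 0.03], 0.61)]
hook_mid [] S [([0.725, -0.308, 0.144], 0.76)]
notch [([0.471, 0.018, 0.089], 0.69)] S [([0.434, 0.181, 0.07], 0.92)]
shelf_edge [([0.44, 0.142, 0.149], 0.77)] S [([0.442, 0.188, 0.069], 0.9)]
glue [([0.718, 0.099, 0.002], 0.65)] S [([0.733, 0.087, 0.071], 0.65)]
hammer [([0.385, -0.411, 0.001], 0.84)] S [([0.435, -0.372, 0.022], 0.9)]
blank [([0.321, -0.229, -0.002], 0.94), ([0.626, -0.314, -0.0], 0.44)] S [([0.339, -0.23, 0.029], 0.74)]
top {'intrinsics': array([[401.85838405,   0.        , 316.89884282],
       
[... 451 characters left out ...]
([0.416, 0.178, 0.165], 0.79)]
hanger [([0.382, -0.417, 0.001], 0.72)] S [([0.7, -0.303, 0.089], 0.84)]
hook_mid [] S [([0.7, -0.299, 0.143], 0.9)]
notch [([0.48, 0.019, 0.087], 0.78)] S [([0.418, 0.177, 0.16], 0.76)]
shelf_edge [([0.439, 0.146, 0.152], 0.67)] S [([0.412, 0.179, 0.166], 0.96)]
glue [([0.72, 0.101, -0.002], 0.79)] S [([0.711, 0.095, 0.087], 0.57)]
hammer [([0.384, -0.416, 0.006], 0.77)] S [([0.406, -0.395, 0.027], 0.58)]
blank [([0.327, -0.229, 0.0], 0.78), ([0.464, 0.147, 0.001], 0.32)] S [([0.33, -0.232, 0.032], 0.84)]
1.9 [[-9.49637258e-01 -1.54728742e-05  3.13351365e-01]
 [-3.13351364e-01 -4.20732992e-05 -9.49637257e-01]
 [ 2.78773435e-05 -9.99999999e-01  3.51059262e-05]]
```

View pics/scene0.png

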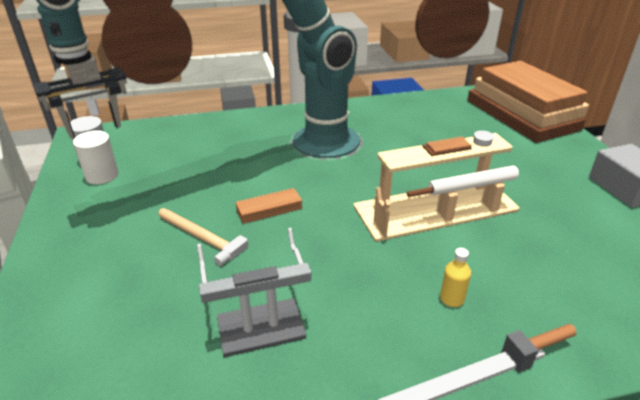

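View pics/top0.png

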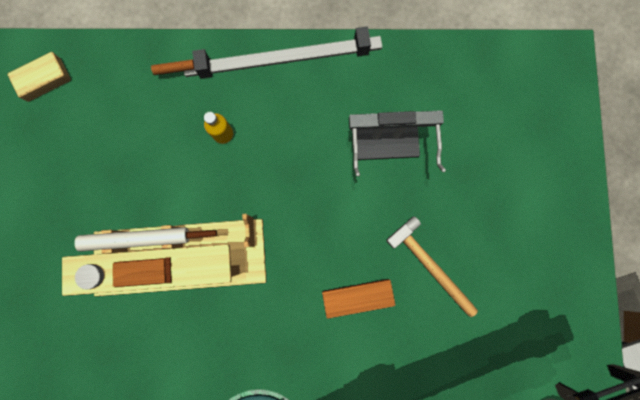

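```bash
cat > h.py <<'E'
from station import *
import cv2,numpy as np
def cloud(c,d):
    i=viewer.camera_info(c);K=i["intrinsics"];v,u=np.mgrid[:400,:640]
    p=np.stack([(u-K[0,2])/K[0,0]*d,-(v-K[1,2])/K[1,1]*d,-d],-1)
    return p@i["rotation"].T+i["eye"]
E
python3 - <<'E'
from h import *
for c in("top","scene"):
    d=np.load(f"pics/{c}0d.npy");im=cv2.imread(f"pics/{c}0.png");P=cloud(c,d);ok=d>0
    X,Y,Z=np.moveaxis(P,-1,0); hsv=cv2.cvtColor(im,cv2.COLOR_BGR2HSV);S,V=hsv[...,1],hsv[...,2]
    def fit(n,m):
        q=P[m&ok]
        if len(q)<8: print(c,n,len(q));return
        l=cv2.fitLine(q[:,:2].astype(np.float32),cv2.DIST_HUBER,0,.01,.01).ravel()
        a=l[:2]*np.sign(l[1]);t=(q[:,:2]-l[2:])@a
        print(c,n,len(q),"dir",a.round(4),"c",l[2:].round(4),"ends",(l[2:]+a*t.min()).round(3),(l[2:]+a*t.max()).round(3),"z",np.percentile(q[:,2],[5,50,95]).round(3))
    box=(X>.43)&(X<.55)&(Y>0)&(Y<.42)
    fit("tube",box&(Z>.1)&(Z<.14)&(S<60)&(Y>.15))
    fit("rod",box&(Z>.09)&(Z<.125)&(S>70)&(V<120)&(Y>.04)&(Y<.145))
    h=(X>.5)&(X<.8)&(Y>-.45)&(Y<-.15)
    fit("bar",h&(Z>.134)&(Z<.155)&(X>.67))
    for s in(0,1): fit("hook%d"%s,h&(Z>.105)&(Z<.16)&(X<.68)&((Y>-.31)==s))
E
```

```text
top tube 1628 dir [-0.0762  0.9971] c [0.4573 0.2626] ends [0.466 0.15 ] [0.449 0.375] z [0.112 0.119 0.123]
top rod 205 dir [-0.1117  0.9937] c [0.4697 0.1062] ends [0.472 0.083] [0.465 0.144] z [0.101 0.106 0.11 ]
top bar 1379 dir [-0.0421  0.9991] c [ 0.708  -0.3018] ends [ 0.712 -0.402] [ 0.704 -0.203] z [0.136 0.145 0.154]
top hook0 148 dir [0.9991 0.043 ] c [ 0.6406 -0.3942] ends [ 0.596 -0.396] [ 0.68  -0.392] z [0.12  0.134 0.146]
top hook1 150 dir [0.9992 0.0396] c [ 0.6353 -0.2154] ends [ 0.587 -0.217] [ 0.68  -0.214] z [0.121 0.134 0.146]
scene tube 1030 dir [-0.0688  0.9976] c [0.4686 0.2843] ends [0.478 0.15 ] [0.462 0.375] z [0.103 0.116 0.122]
scene rod 51 dir [-0.0752  0.9972] c [0.4768 0.1136] ends [0.479 0.08 ] [0.475 0.144] z [0.098 0.102 0.105]
scene bar 1817 dir [-0.0465  0.9989] c [ 0.7202 -0.304 ] ends [ 0.725 -0.404] [ 0.716 -0.205] z [0.135 0.144 0.153]
scene hook0 143 dir [0.9988 0.0499] c [ 0.6317 -0.3987] ends [ 0.599 -0.4  ] [ 0.68  -0.396] z [0.121 0.135 0.146]
scene hook1 143 dir [0.999  0.0458] c [ 0.6284 -0.2196] ends [ 0.591 -0.221] [ 0.678 -0.217] z [0.121 0.135 0.146]
```

View pics/g0.png

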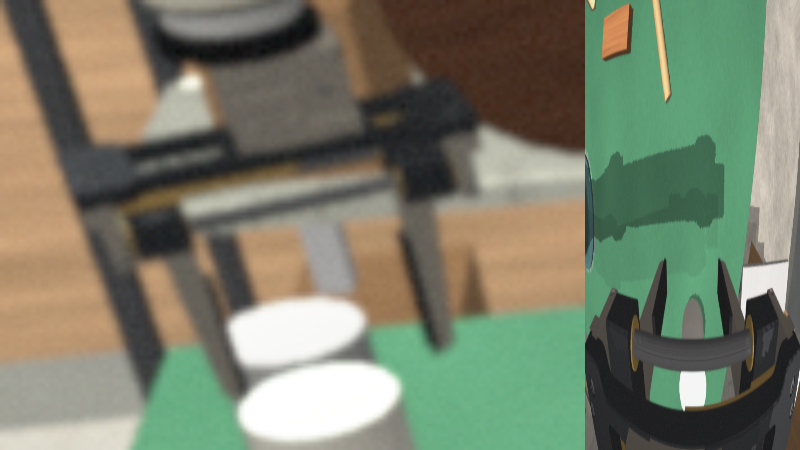

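Run:
```python
from h import *
s=env.sense();R=np.array(s["tcp_rot"]);p=np.array(s["ee_pos"]);print(s["gripper_width"],s["t"])
i=viewer.camera_info("scene");K=i["intrinsics"];d=np.load("pics/scene0d.npy")
for y in(0,-.01,-.02,-.03,-.04,-.05):
  for z in(-.054,.054):
    w=p+R@[0,y,z];c=(w-i["eye"])@i["rotation"];uv=(K[0,0]*c[0]/-c[2]+K[0,2],-K[1,1]*c[1]/-c[2]+K[1,2])
    print(y,z,np.round(uv,1),"exp depth",round(-c[2],3),"depth",d[int(uv[1]),int(uv[0])-3:int(uv[0])+4].round(3))
```

```text
0.09184634325619515 1.95
0 -0.054 [122.  137.1] exp depth 1.254 depth [1.628 1.626 1.63  1.633 1.628 1.629 1.625]
0 0.054 [ 75.8 148.6] exp depth 1.208 depth [1.574 1.572 1.574 1.465 1.355 1.351 1.351]
-0.01 -0.054 [121.  133.5] exp depth 1.248 depth [1.655 1.648 1.655 1.65  1.654 1.656 1.65 ]
-0.01 0.054 [ 74.6 145. ] exp depth 1.202 depth [1.595 1.593 1.586 1.356 1.352 1.349 1.348]
-0.02 -0.054 [120.  129.9] exp depth 1.242 depth [1.671 1.67  1.672 1.667 1.674 1.672 1.672]
-0.02 0.054 [ 73.3 141.2] exp depth 1.196 depth [1.612 1.609 1.604 1.447 1.367 1.363 1.365]
-0.03 -0.054 [119.1 126.2] exp depth 1.236 depth [1.226 1.219 1.223 1.232 1.693 1.687 1.683]
-0.03 0.054 [ 72.1 137.5] exp depth 1.19 depth [1.629 1.181 1.183 1.178 1.177 1.181 1.184]
-0.04 -0.054 [118.1 122.5] exp depth 1.23 depth [1.215 1.218 1.216 1.218 1.219 1.221 1.716]
-0.04 0.054 [ 70.8 133.7] exp depth 1.184 depth [1.654 1.173 1.171 1.174 1.178 1.176 1.178]
-0.05 -0.054 [117.1 118.7] exp depth 1.224 depth [1.209 1.21  1.213 1.211 1.215 1.214 2.641]
-0.05 0.054 [ 69.5 129.8] exp depth 1.178 depth [1.163 1.163 1.165 1.164 1.166 1.172 1.169]
```

```bash
cat >> h.py <<'E'
A=np.array([-.073,.9973,0]);A/=np.linalg.norm(A)   # rack y
X=np.array([A[1],-A[0],0]);Zw=np.array([0,0,1.])
M=np.array([.4675,.1465,0])
HA=np.array([-.0445,.999,0]);HX=np.array([.999,.0445,0]);HM=np.array([.6225,-.3075,.130])
def ori(th,ax=X,flip=1):
    th=np.radians(th);y=-np.cos(th)*Zw-np.sin(th)*ax;z=flip*(np.cos(th)*ax-np.sin(th)*Zw)
    return np.column_stack([np.cross(y,z),y,z])
def pose(s,th,r=.019,back=0,flip=1,dz=0,dx=0):
    R=ori(th,X,flip);return M-A*s+X*dx+Zw*(.100+dz)+R[:,1]*(r-back),R
def tele(tag=""):
    s=env.sense();print(tag,"t",round(s["t"],2),"w",round(s["gripper_width"],4),"p",np.round(s["ee_pos"],4),"F",np.round(s["wrist_force"],1));return s
E
python3 - <<'E'
from h import *
q=lambda p,R:solver.inverse_kinematics(p,R)
for f in(1,-1):
  for th in(35,45,50,55,60):
    for s in(.034,.104):
      a=q(*pose(s,th,.012,0,f));b=q(*pose(s,th,.012,.08,f))
      print(f,th,s,None if a is None else np.round(a,2),b is not None)
  for n,(p,R) in dict(out=pose(.146,0,flip=f),hang=(HM+[0,0,-.019],ori(0,HX,f))).items():
    a=q(p,R);print(f,n,None if a is None else np.round(a,2))
E
```

```text
1 35 0.034 [ 0.21  0.82 -0.67  1.58  0.27  1.48 -0.47] True
1 35 0.104 [ 0.26  0.78 -0.6   1.6   0.27  1.49 -0.35] True
1 45 0.034 [ 0.17  0.93 -0.64  1.46  0.23  1.66 -0.46] True
1 45 0.104 [ 0.19  0.88 -0.51  1.48  0.22  1.65 -0.32] True
1 50 0.034 [ 0.12  0.96 -0.57  1.41  0.18  1.73 -0.43] False
1 50 0.104 [ 0.14  0.92 -0.44  1.43  0.18  1.73 -0.28] False
1 55 0.034 [ 0.07  1.   -0.5   1.35  0.13  1.81 -0.39] False
1 55 0.104 [ 0.12  0.97 -0.41  1.37  0.16  1.81 -0.27] False
1 60 0.034 None False
1 60 0.104 None False
1 out [ 0.47  0.41 -0.65  2.07  0.35  0.77 -0.32]
1 hang [ 0.67  0.65 -0.38  1.52  0.27  1.02  0.26]
-1 35 0.034 [ 0.49  1.21 -1.34  1.57  0.72  1.74  2.24] True
-1 35 0.104 [-0.88  1.18  1.33  1.68 -0.77  1.76 -2.38] True
-1 45 0.034 [ 0.39  1.16 -1.12  1.45  0.53  1.79  2.38] True
-1 45 0.104 [-0.76  1.12  1.11  1.56 -0.61  1.81 -2.53] True
-1 50 0.034 [ 0.28  1.09 -0.9   1.39  0.37  1.8   2.52] False
-1 50 0.104 [-0.64  1.05  0.88  1.49 -0.48  1.81 -2.67] False
-1 55 0.034 [ 0.16  1.05 -0.68  1.34  0.23  1.83  2.65] False
-1 55 0.104 [ 0.14  0.98 -0.45  1.37  0.18  1.82  2.85] False
-1 60 0.034 None False
-1 60 0.104 None False
-1 out [-1.05  0.74  1.35  2.15 -0.89  1.02 -2.27]
-1 hang [ 0.26  0.62  0.23  1.55 -0.16  0.99 -2.57]
```

```bash
cat >> h.py <<'E'
TH=52;RR=.010;DX=.003
def snap(c,n,box=None,f=1):
    im,d=viewer.read_camera(c);im=im[...,::-1]
    if box: im=im[box[1]:box[3],box[0]:box[2]]
    cv2.imwrite(f"pics/{n}.png",cv2.resize(im,None,fx=f,fy=f,interpolation=cv2.INTER_CUBIC));return d
E
python3 - <<'E'
from h import *
env.reach(np.array([.52,-.15,.33]),ori(0)); tele("way")
p,R=pose(.034,TH,RR,.035,dx=DX+.01,dz=.015)
try: env.reach(p,R)
except env.PlanningError as e: print("plan",e); raise
tele("pre")
p,R=pose(.034,TH,RR,0,dx=DX)
env.movel(p,rate=.1);tele("at")
snap("wrist","w1");snap("scene","s1",(330,100,560,260),3)
E
python3 -c "
import cv2,numpy as np
a=cv2.resize(cv2.imread('pics/s1.png'),(430,300));b=cv2.resize(cv2.imread('pics/w1.png'),(430,270));cv2.imwrite('pics/c1.png',np.vstack([a,b]))"
```

```text
way t 4.04 w 0.0919 p [ 0.5196 -0.1516  0.3295] F [-1.   0.2  0.4]
plan the arm cannot take that pose within its joint rangesTraceback (most recent call last):
  File "<stdin>", line 4, in <module>
station.PlanningError: the arm cannot take that pose within its joint ranges
[ WARN:0@0.011] global loadsave.cpp:275 findDecoder imread_('pics/s1.png'): can't open/read file: check file path/integrity
Traceback (most recent call last):
cv2.error: OpenCV(4.12.0) /io/opencv/modules/imgproc/src/resize.cpp:4208: error: (-215:Assertion failed) !ssize.empty() in function 'resize'
```

Run:
```python
from h import *
p0,R0=pose(.034,42,RR,.05,dx=DX+.01)
p,R=pose(.034,TH,RR,0,dx=DX)
print([solver.inverse_kinematics(*x) is not None for x in((p0,R0),(p,R),pose(.034,TH,RR,.015,dx=DX),pose(.104,TH,RR,.015,dx=DX),pose(.104,TH,RR,0,dx=DX))])
env.reach(p0,R0);tele("pre")
env.movel(p,R,rate=.1);tele("at")
snap("wrist","w1");snap("scene","s1",(330,100,560,260),3)
a=cv2.resize(cv2.imread('pics/s1.png'),(430,300));b=cv2.resize(cv2.imread('pics/w1.png'),(430,270));cv2.imwrite('pics/c1.png',np.vstack([a,b]))
```

```text
[True, True, True, True, True]
pre t 5.33 w 0.092 p [0.5107 0.114  0.1307] F [ 0.1 -0.1  0.6]
at t 6.06 w 0.0917 p [0.4653 0.1125 0.0939] F [-0.  -0.4 -1.1]
```

View pics/c1.png

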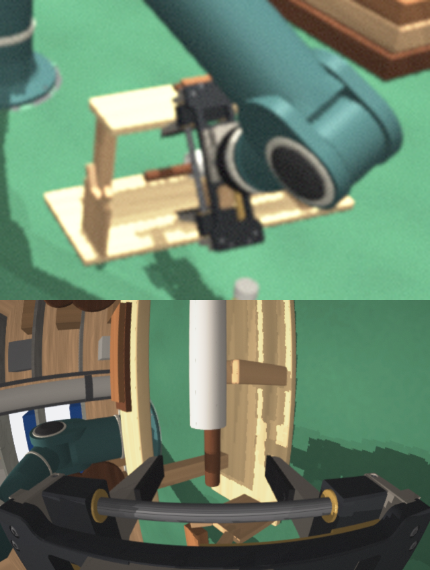

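```bash
cat >> h.py <<'E'
def pull(s0,s1,rel=True,sq=20):
    effector.grasp(sq);tele("grasp")
    env.movel(pose(s1,TH,RR,0,dx=DX)[0],rate=.15);tele("pulled")
    if rel: effector.release();tele("released")
E
python3 - <<'E'
from h import *
pull(.034,.104)
snap("wrist","w2");snap("scene","s2",(330,100,560,260),3)
a=cv2.resize(cv2.imread('pics/s2.png'),(430,300));b=cv2.resize(cv2.imread('pics/w2.png'),(430,270));cv2.imwrite('pics/c2.png',np.vstack([a,b]))
E
```

```text
grasp t 7.51 w 0.0002 p [0.4651 0.1122 0.0938] F [ 0.1 -0.2 -0.6]
pulled t 8.12 w 0.0004 p [0.4701 0.043  0.094 ] F [-0.4  0.4  0.4]
released t 9.5 w 0.0919 p [0.4702 0.0424 0.0939] F [ 0.3 -0.7 -0.2]
```

View pics/c2.png

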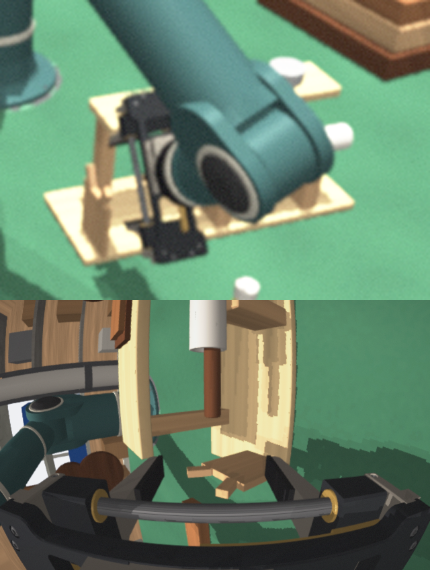

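```bash
cat >> h.py <<'E'
def wcloud(retim=False):
    s=env.sense();im,d=viewer.read_camera("wrist");i=viewer.camera_info("wrist");K=i["intrinsics"];T=i["T_tool_cam"]
    v,u=np.mgrid[:400,:640];x=(u-K[0,2])/K[0,0];y=(v-K[1,2])/K[1,1];r=np.hypot(x,y)+1e-9
    k=np.where(r<1.45,np.tan(np.minimum(r,1.45))/r,0)*d
    q=np.stack([x*k,-y*k,-d],-1)@T[:3,:3].T+T[:3,3]
    P=q@np.array(s["tcp_rot"]).T+s["ee_pos"]
    return im,d,P,q
def rack(P): return np.stack([(P-M)@X,-(P-M)@A,P[...,2]],-1)  # x, s, z
E
python3 - <<'E'
from h import *
im,d,P,q=wcloud();c=rack(P);ok=(d>0)
hsv=cv2.cvtColor(im,cv2.COLOR_RGB2HSV)
for v in range(225,310,6):
    u=316;print(v,im[v,u],c[v,u].round(3),q[v,u].round(3))
rod=ok&(np.abs(c[...,0])<.025)&(c[...,2]>.085)&(c[...,2]<.13)&(c[...,1]>.005)&(c[...,1]<.1)&(hsv[...,1]>90)&(hsv[...,2]<150)
r=c[rod];print(len(r),r.min(0),r.max(0),np.median(r,0))
for s in(.01,.02,.03,.04,.05,.06):
    m=np.abs(r[:,1]-s)<.004
    if m.sum()>4: print(s,"x",np.percentile(r[m,0],[5,50,95]).round(4),"z",np.percentile(r[m,2],[5,50,95]).round(4))
t=ok&(hsv[...,1]<50)&(hsv[...,2]>150)&(np.abs(c[...,0])<.03)&(c[...,2]>.09)&(c[...,2]<.135)&(c[...,1]<.02)
r=c[t];print("tube",len(r),r.max(0),np.percentile(r,[2,50,98],axis=0).round(4))
e=ok&(np.abs(c[...,1]-.03)<.06)&(c[...,2]>.14)&(c[...,2]<.17)&(c[...,0]>-.06)&(c[...,0]<0)
r=c[e];print("shelf",len(r),np.percentile(r,[2,50,98],axis=0).round(4) if len(r) else 0)
tele()
E
```

```text
225 [242 232 176] [-0.114  0.149  0.012] [ 0.045  0.137 -0.003]
231 [ 86 144 108] [-0.13   0.164 -0.001] [ 0.06   0.157 -0.003]
237 [113 107  79] [-0.032  0.124  0.074] [ 0.02   0.034 -0.002]
243 [114  89  65] [-0.022  0.124  0.082] [ 0.02   0.021 -0.002]
249 [140 110  79] [-0.013  0.124  0.09 ] [ 0.02   0.009 -0.001]
255 [199 156 111] [-0.012  0.129  0.09 ] [ 0.025  0.008 -0.001]
261 [ 87 143 106] [-0.13   0.205 -0.001] [ 0.101  0.157 -0.003]
267 [ 78 130  98] [-0.13   0.213 -0.   ] [ 0.109  0.156 -0.003]
273 [ 79 131  99] [-0.129  0.221  0.001] [ 0.117  0.155 -0.003]
279 [53 83 65] [-0.131  0.232 -0.001] [ 0.128  0.158 -0.003]
285 [51 82 63] [-0.129  0.24   0.001] [ 0.136  0.155 -0.003]
291 [51 82 63] [-0.13   0.25  -0.001] [ 0.146  0.157 -0.003]
297 [52 83 63] [-0.131  0.26  -0.001] [ 0.156  0.157 -0.003]
303 [53 52 54] [0.101 0.077 0.177] [-0.027 -0.135 -0.   ]
309 [77 77 77] [0.103 0.078 0.179] [-0.026 -0.137 -0.   ]
2393 [-0.00334315  0.00506214  0.09442595] [0.00987746 0.0644207  0.10908918] [0.00685166 0.0346333  0.10459372]
0.01 x [0.0002 0.0068 0.0089] z [0.0967 0.1045 0.1081]
0.02 x [-0.      0.0067  0.0088] z [0.0969 0.1046 0.108 ]
0.03 x [0.0004 0.007  0.0087] z [0.0967 0.1045 0.108 ]
0.04 x [-0.0003  0.0069  0.0089] z [0.0966 0.1046 0.1079]
0.05 x [-0.0002  0.007   0.009 ] z [0.097  0.1047 0.1079]
0.06 x [-0.0005  0.0068  0.0091] z [0.097  0.1047 0.1079]
tube 2832 [0.01848932 0.00243592 0.12280074] [[-0.0051 -0.0409  0.1085]
 [ 0.0112 -0.0188  0.1182]
 [ 0.0171  0.0014  0.1221]]
shelf 6358 [[-0.0575 -0.0276  0.1511]
 [-0.028   0.0281  0.1617]
 [-0.0261  0.0873  0.1679]]
 t 9.65 w 0.092 p [0.4702 0.0424 0.0938] F [-0.7  0.1  0.1]
```

```bash
sed -i 's/^TH=52;RR=.010;DX=.003/TH=52;RR=.016;DX=.005/' h.py
python3 - <<'E'
from h import *
env.movel(pose(.034,TH,RR,0,dx=DX)[0],rate=.15);tele("at")
effector.grasp(20);s=tele("grasp")
if s["gripper_width"]>.012:
    env.movel(pose(.106,TH,RR,0,dx=DX)[0],rate=.15);tele("pulled")
    snap("wrist","w3")
E
```

```text
at t 10.27 w 0.0918 p [0.4625 0.1116 0.09  ] F [0.8 0.1 0.5]
grasp t 11.62 w 0.0004 p [0.4624 0.112  0.0901] F [ 0.5  0.4 -0.2]
```

Run:
```python
from h import *
im,d,P,q=wcloud();cv2.imwrite("pics/w4.png",im[...,::-1]);np.save("pics/w4q.npy",q)
c=rack(P)
m=(d>0)&(np.abs(q[...,2])<.04)&(np.abs(q[...,0])<.012)&(q[...,1]>-.12)&(q[...,1]<.03)
r=q[m];print(len(r))
for a in np.arange(-.12,.03,.01):
    z=r[(r[:,1]>=a)&(r[:,1]<a+.01)]
    if len(z)>3: print(round(a,2),len(z),"x",z[:,0].min().round(3),z[:,0].max().round(3),"z",z[:,2].min().round(3),z[:,2].max().round(3))
s=env.sense();print(s["tcp_rot"].round(3) if hasattr(s["tcp_rot"],"round") else s["tcp_rot"]);print(ori(TH).round(3))
```

```text
3560
-0.12 37 x -0.0 0.011 z -0.004 0.005
-0.11 70 x -0.012 0.011 z -0.004 0.006
-0.1 610 x -0.011 -0.001 z -0.005 0.006
-0.09 561 x -0.011 -0.009 z -0.016 0.017
-0.08 657 x -0.011 -0.009 z -0.016 0.017
-0.07 475 x -0.011 -0.009 z -0.015 0.016
-0.06 376 x -0.011 -0.009 z -0.014 0.015
-0.05 309 x -0.011 -0.008 z -0.013 0.014
-0.04 177 x -0.01 -0.008 z -0.012 0.013
-0.03 78 x -0.012 -0.005 z -0.007 0.003
-0.02 210 x -0.012 -0.002 z -0.01 0.005
[[ 0.073 -0.786  0.614]
 [-0.997 -0.058  0.045]
 [-0.    -0.616 -0.788]]
[[ 0.073 -0.786  0.614]
 [-0.997 -0.058  0.045]
 [ 0.    -0.616 -0.788]]
```

View pics/w4.png

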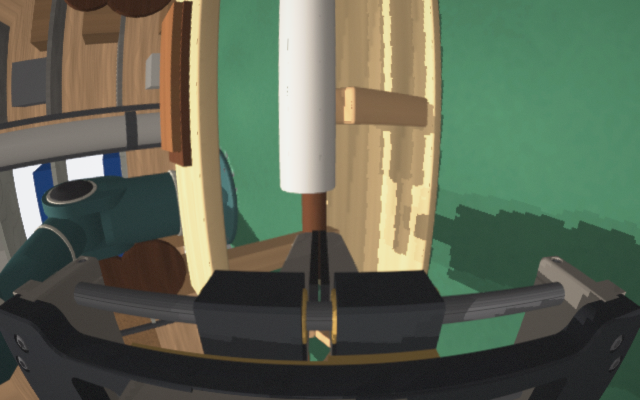

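Run:
```python
from h import *
for th in(45,50,55,58,60,62,65,68):
  for s in(.034,.106):
    print(th,s,[(lambda a:None if a is None else round(float(a[5]),2))(solver.inverse_kinematics(*pose(s,th,r,0,dx=.003))) for r in(.037,.044,.047)], [solver.inverse_kinematics(*pose(s,th,.04,b,dx=.003)) is not None for b in(.02,.04,.06)])
q=np.load("pics/w4q.npy")
m=(np.abs(q[...,2])<.03)&(np.abs(q[...,0])<.0125)&(q[...,1]>-.06)&(q[...,1]<-.02)&(q[...,2]>0)
r=q[m]
for a in np.arange(-.06,-.02,.003):
    z=r[(r[:,1]>=a)&(r[:,1]<a+.003)]
    if len(z)>1: print(round(a,3),len(z),z[:,2].max().round(4),z[:,0].min().round(4))
```

```text
45 0.034 [1.61, 1.6, 1.59] [True, True, True]
45 0.106 [1.63, 1.62, 1.61] [True, True, True]
50 0.034 [1.69, 1.68, 1.67] [True, True, True]
50 0.106 [1.71, 1.7, 1.69] [True, True, True]
55 0.034 [1.78, 1.76, 1.75] [True, True, False]
55 0.106 [1.8, 1.78, 1.78] [True, True, False]
58 0.034 [1.82, 1.81, 1.8] [True, False, False]
58 0.106 [1.84, 1.83, 1.82] [True, False, False]
60 0.034 [1.83, 1.84, 1.83] [False, False, False]
60 0.106 [1.83, 1.84, 1.83] [False, False, False]
62 0.034 [None, 1.84, 1.83] [False, False, False]
62 0.106 [None, 1.84, 1.83] [False, False, False]
65 0.034 [None, None, None] [False, False, False]
65 0.106 [None, None, None] [False, False, False]
68 0.034 [None, None, None] [False, False, False]
68 0.106 [None, None, None] [False, False, False]
-0.06 56 0.0147 -0.0101
-0.057 82 0.015 -0.0106
-0.054 44 0.0147 -0.0104
-0.051 49 0.0145 -0.0105
-0.048 67 0.0142 -0.0104
-0.045 40 0.0139 -0.0102
-0.042 36 0.0135 -0.01
-0.039 50 0.0126 -0.0104
-0.036 33 0.0121 -0.0102
-0.021 16 0.0025 -0.0121
```

```bash
sed -i 's/^TH=52;.*/TH=56;RR=.037;DX=.0045/' h.py
python3 - <<'E'
from h import *
p,R=pose(.034,50,RR,.04,dx=.012);env.movel(p,R,rate=.15);effector.release();tele("back")
p,R=pose(.034,TH,RR,0,dx=DX);env.movel(p,R,rate=.12);tele("at")
effector.grasp(20);s=tele("grasp")
im,d,P,q=wcloud();cv2.imwrite("pics/w5.png",im[...,::-1])
E
```

```text
back t 13.36 w 0.0915 p [0.4843 0.1136 0.1019] F [ 0.3 -0.6 -0.7]
at t 13.89 w 0.0921 p [0.4433 0.1107 0.0787] F [ 0.6 -0.6  0.4]
grasp t 15.04 w 0.0152 p [0.4434 0.1106 0.0802] F [-0.9 -0.9  4.7]
```

Run:
```python
from h import *
env.movel(pose(.106,TH,RR,0,dx=DX)[0],rate=.15);tele("pulled")
effector.release();tele("rel")
p,R=pose(.106,52,RR,.03,dx=.010);env.movel(p,R,rate=.2);tele("back")
im,d,P,q=wcloud();cv2.imwrite("pics/w6.png",im[...,::-1])
c=rack(P);hsv=cv2.cvtColor(im,cv2.COLOR_RGB2HSV)
r=c[(d>0)&(np.abs(c[...,0])<.025)&(c[...,2]>.085)&(c[...,2]<.13)&(c[...,1]>.005)&(c[...,1]<.2)&(hsv[...,1]>90)&(hsv[...,2]<140)]
print(len(r),np.percentile(r,[1,50,99],axis=0).round(4).tolist())
```

```text
pulled t 15.72 w 0.0154 p [0.4496 0.0439 0.0788] F [-0.4 14.7  0.7]
rel t 16.92 w 0.0921 p [0.4491 0.0389 0.0793] F [ 0.7 -0.2 -0.2]
back t 17.24 w 0.0918 p [0.4801 0.0414 0.0963] F [-0.5  0.5 -0. ]
4288 [[-0.0215, 0.0062, 0.0871], [0.0056, 0.0644, 0.103], [0.0234, 0.1245, 0.1078]]
```

View pics/w6.png

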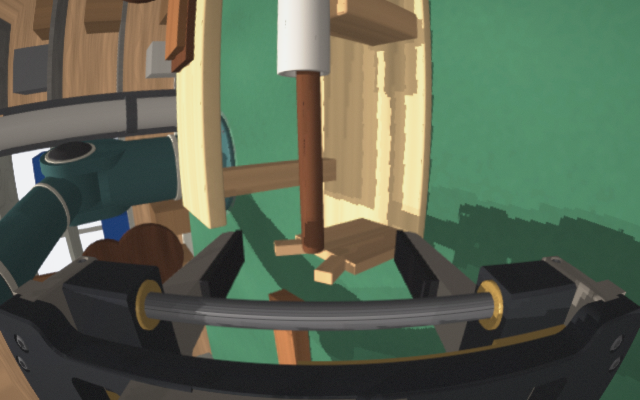

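Run:
```python
from h import *
im,d,P,q=wcloud();c=rack(P)
for v in list(range(80,240,20))+list(range(236,262,2)):
    row=c[v,285:340];m=(np.abs(row[:,0])<.03)&(row[:,2]>.08)&(row[:,2]<.13)&(im[v,285:340,0]<150)
    if m.sum(): print(v,m.sum(),im[v,313],"s",np.median(row[m,1]).round(4),"x",row[m,0].min().round(4),row[m,0].max().round(4),"ztop",row[m,2].max().round(4))
im,d=viewer.read_camera("scene");cv2.imwrite("pics/s7.png",cv2.resize(im[...,::-1][150:250,340:480],None,fx=5,fy=5,interpolation=cv2.INTER_CUBIC))
```

```text
80 24 [83 53 37] s 0.0072 x -0.0023 0.0076 ztop 0.1084
100 24 [88 58 41] s 0.0202 x -0.0028 0.0068 ztop 0.1077
120 24 [90 57 41] s 0.0329 x -0.0041 0.0075 ztop 0.108
140 24 [93 61 43] s 0.0457 x -0.0039 0.008 ztop 0.1072
160 24 [94 61 41] s 0.0585 x -0.0017 0.0079 ztop 0.1068
180 24 [98 63 43] s 0.0716 x -0.005 0.008 ztop 0.1062
200 23 [100  64  45] s 0.0852 x -0.0035 0.008 ztop 0.1067
220 23 [102  65  46] s 0.099 x -0.003 0.0084 ztop 0.1059
236 24 [78 51 37] s 0.1105 x -0.0294 0.0083 ztop 0.1057
238 23 [78 51 38] s 0.1121 x -0.0053 0.0084 ztop 0.1063
240 36 [78 51 37] s 0.1142 x -0.0291 0.0081 ztop 0.106
242 40 [78 52 37] s 0.116 x -0.0257 0.0086 ztop 0.1056
244 45 [80 53 37] s 0.1235 x -0.0214 0.0082 ztop 0.1073
246 31 [79 51 37] s 0.1183 x -0.0013 0.0088 ztop 0.1053
248 36 [85 54 40] s 0.1201 x -0.0011 0.0092 ztop 0.1054
250 33 [85 54 41] s 0.1215 x -0.0005 0.0129 ztop 0.1051
252 25 [105  67  47] s 0.1226 x 0.001 0.0135 ztop 0.105
254 15 [ 99 100  74] s 0.1241 x -0.0165 0.0163 ztop 0.1031
256 9 [ 79 133 100] s 0.1239 x 0.016 0.0195 ztop 0.0938
258 11 [ 80 133 100] s 0.1244 x 0.0168 0.0218 ztop 0.0961
260 13 [ 80 133 100] s 0.1244 x 0.0189 0.0233 ztop 0.0997
```

View pics/s7.png

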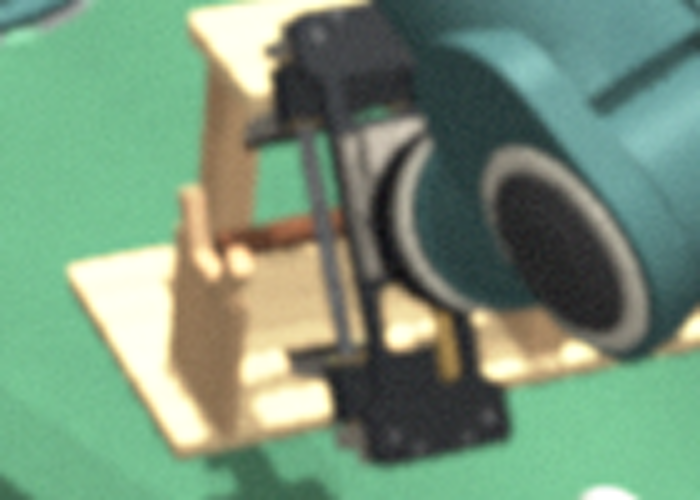

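```bash
cat >> h.py <<'E'
def cycle(s0,s1):
    p,R=pose(s0,52,RR,.03,dx=.010);env.movel(p,R,rate=.2)
    p,R=pose(s0,TH,RR,0,dx=DX);env.movel(p,R,rate=.12)
    effector.grasp(25);s=tele("grasp")
    if not .012<s["gripper_width"]<.02: raise SystemExit("no grip")
    env.movel(pose(s0,TH,RR,0,dx=.002,dz=.005)[0],rate=.1)
    env.movel(pose(s1,TH,RR,0,dx=.002,dz=.005)[0],rate=.15);tele("pulled")
    env.movel(pose(s1,TH,RR,0,dx=DX,dz=0)[0],rate=.1);tele("lowered")
    effector.release();tele("rel")
    p,R=pose(s1,52,RR,.03,dx=.010);env.movel(p,R,rate=.2)
def rodprof(name=None):
    im,d,P,q=wcloud();c=rack(P);hsv=cv2.cvtColor(im,cv2.COLOR_RGB2HSV)
    if name: cv2.imwrite(f"pics/{name}.png",im[...,::-1])
    m=(d>0)&(np.abs(c[...,0])<.014)&(c[...,2]>.088)&(c[...,2]<.125)&(hsv[...,2]<125)&(hsv[...,1]>100)&(c[...,1]>.002)&(c[...,1]<.3)
    r=c[m]
    for s in np.arange(.01,.3,.02):
        k=r[np.abs(r[:,1]-s)<.006]
        if len(k)>8: print("s",s.round(3),len(k),"xmax",np.percentile(k[:,0],97).round(4),"ztop",np.percentile(k[:,2],97).round(4))
    print("head",np.percentile(r[:,1],[98,99.5]).round(4))
E
python3 - <<'E'
from h import *
cycle(.030,.106);tele();rodprof("w8")
E
```

```text
grasp t 19.52 w 0.0146 p [0.4428 0.1145 0.0806] F [-1.8 -1.9  5.2]
pulled t 20.43 w 0.0148 p [0.4465 0.0394 0.0844] F [-0.4  0.4  0.4]
lowered t 20.68 w 0.0146 p [0.4488 0.0409 0.0809] F [-0.   1.1  7.8]
rel t 21.88 w 0.0921 p [0.4491 0.0389 0.0793] F [-0.3  0.5  0. ]
 t 22.21 w 0.0917 p [0.4802 0.0414 0.0963] F [ 0.2  0.2 -0.8]
s 0.01 288 xmax 0.0093 ztop 0.1079
s 0.03 273 xmax 0.0089 ztop 0.1055
s 0.05 295 xmax 0.0091 ztop 0.1062
s 0.07 301 xmax 0.0089 ztop 0.1055
s 0.09 305 xmax 0.0087 ztop 0.1058
s 0.11 348 xmax 0.0086 ztop 0.1064
s 0.13 224 xmax 0.0081 ztop 0.1059
s 0.15 149 xmax 0.0082 ztop 0.1045
s 0.17 10 xmax 0.0054 ztop 0.1054
s 0.19 44 xmax 0.0079 ztop 0.1049
head [0.1631 0.1952]
```

```bash
sed -i 's/dx=DX,dz=0)/dx=DX,dz=.001)/' h.py
python3 - <<'E'
from h import *
cycle(.054,.104);tele()
p,R=pose(.150,0,.047,.10);print(solver.inverse_kinematics(p,R) is not None)
p2=pose(.150,30,.047,.08,dx=.02);env.reach(*p2)
env.reach(p,R);tele("above");rodprof("w9")
im,d=viewer.read_camera("scene");cv2.imwrite("pics/s9.png",cv2.resize(im[...,::-1][100:260,330:560],None,fx=3,fy=3))
E
```

```text
grasp t 24.26 w 0.015 p [0.4443 0.0907 0.081 ] F [-3.   0.1  5.1]
pulled t 24.99 w 0.0153 p [0.4465 0.0408 0.0843] F [ 0.2  0.7 -0.1]
lowered t 25.24 w 0.0147 p [0.449  0.0421 0.0803] F [0.7 0.2 1. ]
rel t 26.43 w 0.0919 p [0.449  0.0409 0.0803] F [ 0.   0.3 -0.1]
 t 26.76 w 0.0919 p [0.48   0.0434 0.0963] F [-0.7  0.5 -0.8]
True
above t 27.77 w 0.0917 p [ 0.4778 -0.003   0.1523] F [ 0.6  0.  -0.4]
s 0.01 233 xmax 0.01 ztop 0.1087
s 0.03 227 xmax 0.01 ztop 0.1083
s 0.05 203 xmax 0.01 ztop 0.108
s 0.07 180 xmax 0.0092 ztop 0.1074
s 0.09 177 xmax 0.0094 ztop 0.1068
s 0.11 187 xmax 0.0086 ztop 0.1068
s 0.13 257 xmax 0.0092 ztop 0.1069
s 0.15 227 xmax 0.0081 ztop 0.1064
s 0.17 208 xmax 0.0083 ztop 0.1063
s 0.19 196 xmax 0.0076 ztop 0.1058
s 0.21 170 xmax 0.0078 ztop 0.1054
s 0.23 136 xmax 0.0071 ztop 0.1049
head [0.233  0.2403]
```

View pics/w9.png

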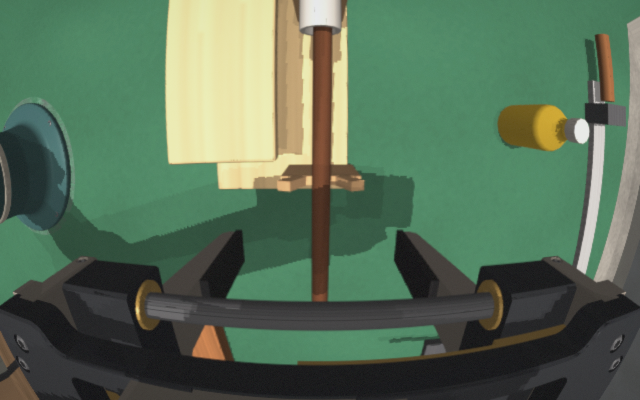

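Run:
```python
from h import *
p,R=pose(.147,0,.047,dx=.0005,dz=-.0015);env.movel(p,R,rate=.15);tele("at")
effector.grasp(40);s=tele("grasp")
if not .012<s["gripper_width"]<.02: raise SystemExit("no grip")
env.movel(p+[0,0,.003],rate=.1)
env.movel(p+[0,0,.004]-A*.072,rate=.15);tele("pulled")
env.movel(p+[0,0,.13]-A*.075,rate=.2);tele("lifted")
im,d,P,q=wcloud();cv2.imwrite("pics/w10.png",im[...,::-1])
hsv=cv2.cvtColor(im,cv2.COLOR_RGB2HSV)
m=(d>0)&(np.abs(q[...,2])<.03)&(q[...,1]>-.075)&(q[...,1]<-.02)&(hsv[...,1]>100)&(q[...,0]<-.015)&(q[...,0]>-.2)
r=q[m]
for x in np.arange(-.18,-.01,.02):
    k=r[np.abs(r[:,0]-x)<.006]
    if len(k)>5: print("x",x.round(3),len(k),"z",np.percentile(k[:,2],[3,50,97]).round(4),"ytop",np.percentile(k[:,1],3).round(4))
print("tail",np.percentile(r[:,0],[.2,1,3]).round(4) if len(r) else 0)
im,d=viewer.read_camera("top");cv2.imwrite("pics/t10.png",im[...,::-1]);np.save("pics/t10d.npy",d)
im,d2=viewer.read_camera("scene");cv2.imwrite("pics/s10.png",im[...,::-1]);np.save("pics/s10d.npy",d2)
```

```text
at t 28.7 w 0.0918 p [4.794e-01 3.000e-04 5.180e-02] F [ 0.2 -0.2  0.4]
grasp t 29.85 w 0.0148 p [ 4.787e-01 -1.000e-04  5.150e-02] F [-0.8  0.3 -0.9]
pulled t 30.73 w 0.0148 p [ 0.4839 -0.0712  0.0555] F [ 0.1  0.  -1.2]
lifted t 31.52 w 0.015 p [ 0.4833 -0.0745  0.1806] F [-0.3 -0.7  0.1]
x -0.14 9 z [-0.0058  0.0084  0.0089] ytop -0.0525
x -0.12 695 z [-0.0058  0.0009  0.0082] ytop -0.0567
x -0.1 761 z [-0.0058  0.0014  0.0084] ytop -0.0565
x -0.08 795 z [-0.0059  0.0014  0.0083] ytop -0.056
x -0.06 740 z [-0.0058  0.001   0.0082] ytop -0.0558
x -0.04 700 z [-0.0059  0.001   0.008 ] ytop -0.0554
x -0.02 583 z [-0.0062  0.001   0.0077] ytop -0.0552
tail [-0.1336 -0.1323 -0.1296]
```

Run:
```python
from h import *
s=env.sense();R=np.array(s["tcp_rot"]);p=np.array(s["ee_pos"])
out=[]
for c in("top","scene"):
    d=np.load(f"pics/{c[0]}10d.npy");im=cv2.imread(f"pics/{c[0]}10.png");q=(cloud(c,d)-p)@R
    hsv=cv2.cvtColor(im,cv2.COLOR_BGR2HSV)
    m=(d>0)&(np.abs(q[...,2])<.014)&(q[...,1]>-.062)&(q[...,1]<-.032)&(np.abs(q[...,0])<.25)&((hsv[...,0]<15)|(hsv[...,0]>165))&(hsv[...,1]>70)
    r=q[m];print(c,len(r),"x ends",np.percentile(r[:,0],[0,1,2,98,99,100]).round(4), "z", np.median(r[:,2]).round(4))
    v,u=np.nonzero(m);im[m]=(255,0,255) if 0 else im[m]
    b=im[max(v.min()-30,0):v.max()+30,max(u.min()-40,0):u.max()+40];out.append(cv2.resize(b,(390,390)))
out.append(cv2.resize(cv2.imread("pics/w10.png"),(0,0),fx=1,fy=1)[:390])
cv2.imwrite("pics/c10.png",cv2.resize(np.hstack(out),None,fx=.56,fy=.56))
```

```text
top 265 x ends [-0.1581 -0.1576 -0.1567  0.0965  0.0979  0.0983] z -0.0009
scene 504 x ends [-0.1539 -0.1507 -0.1481  0.0983  0.0999  0.1016] z 0.006
```

View pics/c10.png

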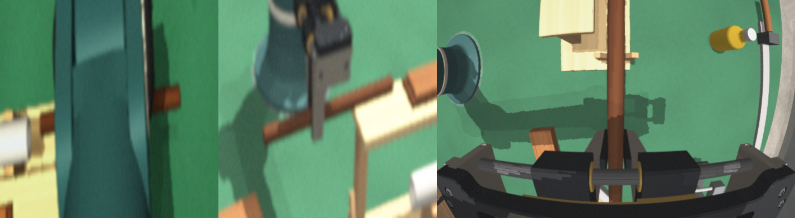

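```bash
cat >> h.py <<'E'
RH=ori(0,HX)@cv2.Rodrigues(np.array([0,0,-.015]))[0];CT=np.array([-.0295,-.0474,.001])
def hang(c): return np.asarray(c)-RH@CT
E
python3 - <<'E'
from h import *
env.movel(hang(HM+[0,0,.065]),RH,rate=.25);tele("hover")
for n in("hook_mid","hanger"): print(n,[(np.round(k["at"],4).tolist(),round(k["score"],2)) for k in (viewer.read_camera("wrist"),tip_of("wrist",n))[1][:2]])
im,d,P,q=wcloud();cv2.imwrite("pics/w11.png",im[...,::-1])
h=np.stack([(P-HM)@HX,(P-HM)@HA,P[...,2]-.130],-1)
for sg in(1,-1):
  m=(d>0)&(np.abs(h[...,1]-sg*.09)<.02)&(h[...,0]>-.045)&(h[...,0]<.07)&(h[...,2]>-.02)&(h[...,2]<.025)
  r=h[m];print(sg,len(r))
  for x in np.arange(-.04,.07,.008):
    k=r[np.abs(r[:,0]-x)<.004]
    if len(k)>4: print(" x",x.round(3),len(k),"y",np.percentile(k[:,1],[3,50,97]).round(4),"ztop",np.percentile(k[:,2],97).round(4))
m=(d>0)&(np.abs(h[...,0]-.09)<.03)&(np.abs(h[...,1])<.13)&(np.abs(h[...,2]-.014)<.005);r=h[m];print("bar",len(r),np.percentile(r,[1,50,99],axis=0).round(4).tolist())
im,d=viewer.read_camera("scene");cv2.imwrite("pics/s11.png",cv2.resize(im[...,::-1][160:360,150:360],None,fx=3,fy=3))
E
```

```text
hover t 33.02 w 0.0149 p [ 0.6228 -0.3367  0.1481] F [ 0.3 -0.6 -0.6]
hook_mid []
hanger [([0.3798, -0.4162, 0.0027], 0.42)]
1 1261
 x -0.032 7 y [0.0867 0.0889 0.0909] ztop 0.0167
 x -0.024 146 y [0.0857 0.0885 0.0926] ztop 0.0183
 x -0.016 153 y [0.0854 0.0883 0.0927] ztop 0.0123
 x -0.008 19 y [0.0861 0.089  0.0923] ztop 0.0008
 x 0.016 139 y [0.0855 0.0887 0.0929] ztop 0.0036
 x 0.024 134 y [0.0859 0.089  0.093 ] ztop 0.0066
 x 0.032 134 y [0.0856 0.0891 0.0935] ztop 0.0072
 x 0.04 124 y [0.0858 0.089  0.0933] ztop 0.0074
 x 0.048 131 y [0.0858 0.0891 0.0934] ztop 0.0072
 x 0.056 127 y [0.0858 0.0892 0.0933] ztop 0.0075
 x 0.064 121 y [0.0858 0.0891 0.0933] ztop 0.007
-1 20
 x 0.008 10 y [-0.093  -0.0881 -0.0864] ztop -0.0047
 x 0.016 10 y [-0.0927 -0.0883 -0.0859] ztop -0.0051
bar 4732 [[0.0763, -0.0654, 0.0095], [0.0864, 0.0534, 0.0141], [0.1037, 0.0983, 0.0181]]
```

View pics/s11.png

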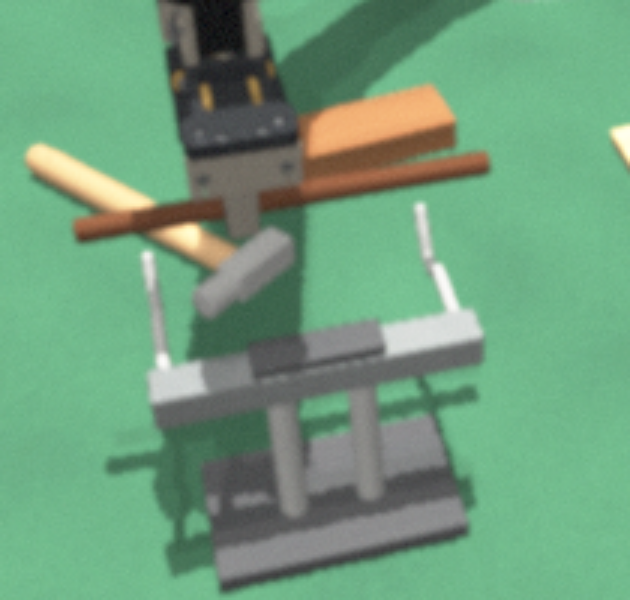

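```bash
cat >> h.py <<'E'
def barz():
    d=viewer.read_camera("scene")[1];P=cloud("scene",d)-HM
    h=np.stack([P@HX,P@HA,P[...,2]],-1);r=h[(d>0)&(np.abs(h[...,0]-.09)<.008)&(np.abs(np.abs(h[...,1])-.075)<.02)&(np.abs(h[...,2])<.022)]
    return np.median(r[:,2]).round(4),len(r)
E
python3 - <<'E'
from h import *
H=HM+[0,-.0005,0]
print("bar",barz())
env.movel(hang(H+[0,0,.003]),RH,rate=.08);tele("near")
env.movel(hang(H+[0,0,-.001]),RH,rate=.03);env.pause(.2);tele("seat");print("bar",barz())
env.movel(hang(H+[0,0,-.010]),RH,rate=.02);env.pause(.3);tele("tug");print("bar",barz())
E
```

```text
bar (np.float64(0.0143), 272)
near t 34.29 w 0.0148 p [ 0.6233 -0.3383  0.0865] F [ 0.2  0.1 -0.1]
seat t 34.77 w 0.0149 p [ 0.6233 -0.3384  0.0825] F [ 0.9 -0.2  1. ]
bar (np.float64(0.0132), 276)
tug t 35.73 w 0.015 p [ 0.6232 -0.3383  0.0733] F [ 0.9 -1.2  5.1]
bar (np.float64(0.004), 276)
```

Run:
```python
from h import *
H=HM+[0,-.0005,0]
env.movel(hang(H+[0,0,-.0005]),rate=.02);env.pause(.2);tele("up")
effector.release();tele("rel")
env.movel(hang(H+[0,0,.12]),rate=.12);env.pause(.3);tele("away");print("bar",barz())
for c in("scene","top"):
    im,d=viewer.read_camera(c);P=cloud(c,d)-HM;hsv=cv2.cvtColor(im,cv2.COLOR_RGB2HSV)
    h=np.stack([P@HX,P@HA,P[...,2]],-1)
    m=(d>0)&(np.abs(h[...,0])<.03)&(np.abs(h[...,1])<.17)&(np.abs(h[...,2])<.03)&((hsv[...,0]<15)|(hsv[...,0]>165))&(hsv[...,1]>80)
    r=h[m];print(c,len(r),"y ends",np.percentile(r[:,1],[0,1,99,100]).round(4))
    for s in(-.12,-.06,0,.06,.12):
        k=r[np.abs(r[:,1]-s)<.012]
        if len(k)>4: print(s,"x",np.median(k[:,0]).round(4),"ztop",np.percentile(k[:,2],95).round(4))
    cv2.imwrite(f"pics/{c}12.png",im[...,::-1])
    for n in("glue","hammer","blank"): print(n,[np.round(k["at"],3).tolist() for k in tip_of(c,n)[:1]])
cv2.imwrite("pics/c12.png",cv2.resize(cv2.imread("pics/scene12.png")[130:360,120:520],None,fx=2,fy=2))
```

```text
up t 36.6 w 0.0149 p [ 0.6223 -0.3381  0.0821] F [0.3 0.1 1.7]
rel t 37.79 w 0.0917 p [ 0.6228 -0.3382  0.0825] F [0.5 0.1 0.2]
away t 39.25 w 0.0918 p [ 0.6227 -0.3381  0.2025] F [ 0.4 -0.  -0.8]
bar (np.float64(0.0141), 277)
scene 766 y ends [-0.129  -0.1269  0.1219  0.1249]
-0.12 x 0.0036 ztop 0.0086
-0.06 x 0.0048 ztop 0.0084
0 x 0.0043 ztop 0.0091
0.06 x 0.0047 ztop 0.0088
0.12 x 0.0045 ztop 0.009
glue [[0.718, 0.097, 0.001]]
hammer [[0.386, -0.41, -0.001]]
blank [[0.319, -0.229, -0.002]]
top 564 y ends [-0.1165 -0.1121  0.1265  0.1288]
-0.12 x -0.0061 ztop 0.0085
-0.06 x -0.0039 ztop 0.0106
0 x -0.0033 ztop 0.0092
0.06 x -0.0019 ztop 0.0096
0.12 x -0.0025 ztop 0.0091
glue [[0.72, 0.099, 0.001]]
hammer []
blank [[0.328, -0.231, -0.002]]
```

View pics/c12.png

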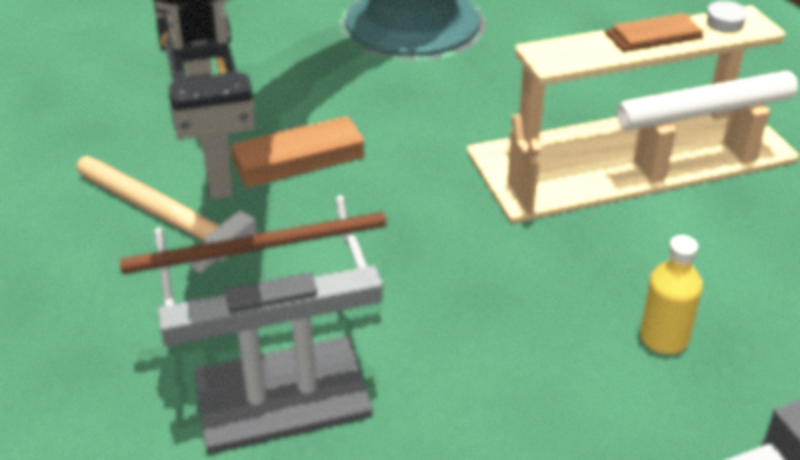

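Rod hangs level, centred within about 2 mm, with the bar back up and the bystanders unmoved. Handing in.

```bash
python3 -c "
from h import *
print(workorder.finish_job());tele()"
```

```text
the job is handed in; nothing more can be done
None
the job is handed in; nothing more can be done
```

I drew the dowel out of the tube in four pulls and hung it on the hanger. It is level and centred, and I handed the job in at about 40 s of robot time.

**Pulls:** the four pulls moved the gripper about 7, 7.6, 5 and 7.2 cm. I let go completely and took a new grip between them.

**Hanging and tug:** the bar gave about 10 mm (camera) at about 5 N, then came back up when I let go.

**Last checks:**
- **Level:** the rod's top height agrees to about 1 mm along its length in the scene camera.
- **Centred:** within about 2 mm in the scene camera. The top camera read one end about 13 mm short, which I put down to the arm blocking its view.
- **Bystanders:** the network positions of the glue bottle, hammer and blank match the start to within 5 mm. The top camera did not find the hammer, but the scene camera did.

**What went wrong:**
- **Missed grasps:** the first two grasps closed on air. The real fingertips sit about 28 mm behind the reported TCP, so I corrected for that.
- **First pull:** the rod's head caught on the notch plate at about 15 N, and the rod slipped about 10 mm in the grip. It did not drop, and I lifted it slightly on the later pulls.
- **Tool tilt:** I used 56° under the shelf instead of about 35°, because by my geometry the open fingers would have hit the shelf edge at 35°.

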